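# Release and retract the red model tray

## Robot

A 7-joint arm with a two-finger parallel gripper is mounted at the origin on the work surface. World frame = base frame: x ahead of the robot, y to its left, z up, the work surface at z = 0. Lengths are in m, angles in rad, forces in N, time in s.
With the tool pointing down it reaches from about 0.425 to 0.925 m from the base axis. Payload 6.8 kg.
Tool frame: the origin (TCP) lies on the centre line of the jaws, within the pads' length; the fingertips stand 17 mm ahead of it and the grasp point (between the pads) lies 2 mm behind it (nose_length is the distance from the TCP to the fingertips, in m); z points along the fingers, x is the direction in which the jaws open and shut, and the axes are right-handed (so a half turn about z gives the same grasp; the last joint's range is limited). The gripper opens to 85 mm and grips with 20 to 120 N. Pads are 22 mm wide; open, the fingers measure 114 mm over their backs; the gripper's body (76 mm by 85 mm) begins 54 mm behind the grasp point. The pads swing forward as they close: fully open they stand 13 mm farther back than shut.
Start: joints at [1.022, 0.477, 0.022, 1.555, -0.011, 1.109, -0.083], TCP at [0.288, -0.61, 0.248] pointing down, gripper open.
Joint ranges: [-2.96, 2.96], [-0.34, 2.1], [-1.41, 1.46], [0.24, 2.44], [-1.37, 4.51], [0.17, 1.92], [-2.96, 2.96]. Speed limits (rad/s): [2.39, 2.39, 3.14, 3.14, 3.14, 3.14, 3.14].

## Interface

Orientations are given as a unit quaternion [w, x, y, z].
In Python, from station import * gives the robot as it stands.
- The arm moves only by the tool send_rows, never from a script. Its argument "commands" is a list of rows, each an object with "translation": the shift along the tool's x, y, z in m, a list of three; "rot": the turn, a rotation vector about the tool's x, y, z in degrees, a list of three; "grip": the finger opening in m, from 0 to 0.0854. In form: [{"translation": [tx, ty, tz], "rot": [rx, ry, rz], "grip": grip}, ...]. A call has exactly 5 rows; each row shifts and turns the commanded pose from where the row before left it, along the tool's axes as they then stand; what a row does not reach is not made up. A row lasts 1/12 s, in which the tool goes at most 41.7 mm and 7.16 degrees, less where a joint would pass 70% of its speed; a pose out of reach is approached as far as the arm can. A call with a gripper value outside its range is refused whole. The fingers move at their own pace and stop on an object; "force" is the grip in N (left out, the last holds). Time passes only in rows, so rows that do not move let the fingers close, or fill a call up. It gives the time, the measured TCP pose, the force and the opening at its end, in the units of the state.
- get_obs(): the state, without advancing time (a new reading comes with each control period).
- read_camera(name): name is "side" or "top"; returns a dict with "pixels" (384x512x3 uint8, red, green, blue), "depth" (384x512 float32, m along the optical axis (not along the pixel's ray), 0 where there is no reading), "mtx" (3x3 intrinsics, pixels), "dist" ([k1, k2, p1, p2, k3] as OpenCV has them; the pictures are not rectified), "extrinsics" (4x4, takes a point from camera to world coordinates). Camera axes: x right, y up, looking along -z (the intrinsics and any distortion apply to the point x, -y, -z); pixel columns grow to the right and rows downward; lengths in m; the calibration is good to about 2 mm. A picture is of the moment at which its call begins.
- hand_in(): hands the job in, once; it reports no verdict.
The state is a dict: "t": time; "q": joint angles; "joint_vel": joint speeds; "joint_torque": joint torques, N m; "eef_pos": TCP position; "tool_rot": TCP orientation; "contact_force": force on the tool from outside, world axes, zero at the start; "torque": the same for the moment, N m; "gripper_width": opening from 0.0 (shut) to 1.0 (fully open).
Only numpy, scipy, OpenCV 4.12 (cv2) and the standard library are available. Lean on these libraries where they do the work, as an engineer would, in place of code of your own. Each camera call takes 0.05 s, during which the arm holds its last target.

## Task

Two drawer trays stand locked open on the dental bench. Put the red-fronted one away: press the orange release lever on its slide right down, then push the red tray all the way home into its cabinet. Leave the white-fronted tray open with its lever untouched, and leave the beaker and the jar standing where they are.

Things in the scene. Friction and masses are not known exactly. Their poses are not given: they have to be found in the camera images.
- red_tray (a joint): Travel of the red-fronted tray, m: about 0 = extended and locked open, growing as it is pushed in; 0.165 = fully home (front panel against the cabinet); -0.01 = outer stop. It slides level with about 3 N of friction and stays where it is left. Until its lever is pressed the lever's nose stops it at about 0.009.
- red_front (a point): Middle of the top edge of the red front panel, on its outer face (towards the robot), 93 mm above the bench. Panel upright, flat, 180 mm wide, 75 mm high (18 to 93 mm above the bench), 16 mm thick. Own x axis: level, from the panel into the cabinet, the way the tray is pushed home; z up. The fixed white cabinet behind is 180 mm wide, 100 mm high, 215 mm deep.
- red_lever (a joint): Angle of the red tray's orange release lever, rad: 0 = up, locking the tray; 0.2 = pressed right down to its stop. It frees the tray from about 0.13. Pressing takes about 4 N at the pad; the lever has no return spring and stays where it is left.
- red_pad (a point): Centre of the top of the orange lever's ribbed thumb pad, 36 mm long (along the slide) by 26 mm wide; 80 mm above the bench when up, 11 mm lower when pressed right down. It lies beside the red tray, 131 mm behind the panel's outer face, 65 mm right of its middle seen from the robot, about 50 mm before the cabinet. The lever hinges 55 mm nearer the robot and goes into the cabinet with the tray.
- white_pad (a point): The same point on the other, white-fronted tray's orange lever. That unit is otherwise identical; it must stay open and its lever up.
- beaker: Steel beaker with two pens and a probe in it, 68 mm across, 140 mm high over the pens, standing; origin at the centre of its underside.
- jar: White plastic jar with a blue cap, 64 mm across, 85 mm high, standing; origin at the centre of its underside.
Mind the look-alikes: they are no part of the job. Of the things shaped like the jar, the white one is meant.

How it is judged:
By the outcome, as a careful person would: the job done as asked, in the order asked, and still so for the second after the job is handed in, with the robot touching nothing.
It also fails if it takes over 38 s, if anything falls off the work surface, if the arm or the gripper's body presses on something with over 40 N, if the wrist force passes 120 N, or if a joint passes its speed limit or range.

## Working session

There is one attempt and no reset: what is moved stays moved. The work goes in short steps, Python scripts to look and compute and a tool call to move; the robot and the scene stay as the last step left them, time stands still between calls to the robot, and variables do not carry over. Pictures are saved under pics/ and viewed, and the job is handed in when it is done.

Besides the shell and the picture viewer there is one more tool, called after "Emit:" by a JSON object that holds its "op" and its "data". send_rows: Moves the arm, as the interface text tells. Its arguments: {"type":"object","properties":{"commands":{"type":"array","items":{"type":"object","properties":{"translation":{"type":"array","items":{"type":"number"}},"rot":{"type":"array","items":{"type":"number"}},"grip":{"type":"number"}}}},"force":{"type":"number"}},"required":["commands"]}

```bash
mkdir -p pics; ls; python3 - <<'E'
from station import *
import cv2,numpy as np
o=get_obs();print(o['t'],o['eef_pos'],o['tool_rot'],o['gripper_width'])
for n in ['side','top']:
    c=read_camera(n);np.savez(f'{n}0.npz',**c)
    cv2.imwrite(f'pics/{n}0.png',c['pixels'][:,:,::-1]);print(c['mtx'],c['dist'],c['extrinsics'])
a=np.vstack([cv2.imread('pics/side0.png'),])
E
```

```text
pics
0.0 [ 0.28770376 -0.60996533  0.24730898] [-4.36880945e-04  8.44576432e-01 -5.35434177e-01 -8.37060576e-04] 0.9997707128636081
[[352.57650311   0.         256.39109127]
 [  0.         352.57650311 193.88987658]
 [  0.           0.           1.        ]] [-0.06691701  0.          0.          0.          0.        ] [[-0.98811312  0.06927771 -0.1372336   0.41475555]
 [-0.15207366 -0.57113252  0.80664815  0.99642996]
 [-0.02249584  0.81792924  0.57487885  0.7332382 ]
 [ 0.          0.          0.          1.        ]]
[[363.33211714   0.         255.87377464]
 [  0.         363.33211714 194.04691241]
 [  0.           0.           1.        ]] [-0.07515316  0.          0.          0.          0.        ] [[ 0.00456025  0.99476154 -0.10212096  0.41321416]
 [-0.99994896  0.00361548 -0.00943469  0.06758109]
 [-0.00901605  0.10215877  0.99472725  1.38122167]
 [ 0.          0.          0.          1.        ]]
```

View pics/side0.png

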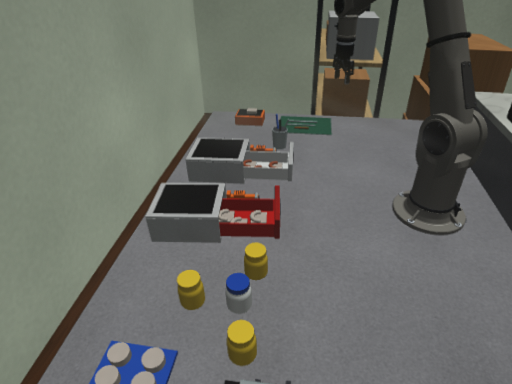

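View pics/top0.png

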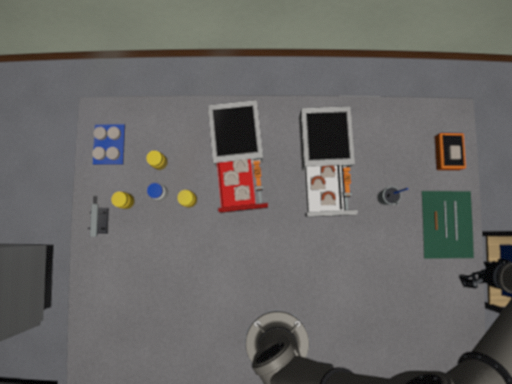

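The side view shows the red tray in front (front panel near 278,212) and the white one behind it. In the top view the red panel is near (243,207) and its orange lever near (258,175). The white lever is near (347,180), the beaker near (390,196) and the white jar near (156,190). Next I measure these.

```bash
cat > h.py <<'E'
import numpy as np,cv2
def rays(c,px):
    u=cv2.undistortPoints(np.array(px,float).reshape(-1,1,2),c['mtx'],c['dist']).reshape(-1,2)
    d=np.c_[u[:,0],-u[:,1],-np.ones(len(u))]
    return c['extrinsics'][:3,3],d@c['extrinsics'][:3,:3].T,d
def onplane(c,px,z):
    o,d,_=rays(c,px);return o+d*((z-o[2])/d[:,2])[:,None]
def bydepth(c,px):
    o,d,_=rays(c,px);p=np.array(px).astype(int);return o+d*c['depth'][p[:,1],p[:,0]][:,None]
E
python3 - <<'E'
from h import *
for n in ['top','side']:
    c=np.load(n+'0.npz');im=c['pixels'];h=cv2.cvtColor(im,cv2.COLOR_RGB2HSV).astype(int)
    H,S,V=h[...,0],h[...,1],h[...,2]
    red=((H<4)|(H>174))&(S>170)&(V>70); org=(H>=6)&(H<17)&(S>130)&(V>120)
    for nm,m in [('red',red),('org',org)]:
        k,l,st,ce=cv2.connectedComponentsWithStats(m.astype(np.uint8))
        for i in range(1,k):
            if st[i,4]<25: continue
            ys,xs=np.where(l==i);P=bydepth(c,np.c_[xs,ys])
            print(n,nm,st[i],ce[i].round(1),'P med',np.median(P,0).round(3),'min',np.percentile(P,3,axis=0).round(3),'max',np.percentile(P,97,axis=0).round(3))
            if nm=='red' and n=='top':
                q=P[(P[:,2]>.085)&(P[:,2]<.1)]; 
                print('panel top',len(q),q.mean(0),q.min(0),q.max(0));a=np.polyfit(q[:,1],q[:,0],1);print(a)
# crop zooms
t=cv2.imread('pics/top0.png')[90:225,200:370];cv2.imwrite('pics/topz.png',cv2.resize(t,None,fx=4.5,fy=4.5,interpolation=cv2.INTER_CUBIC))
t=cv2.imread('pics/side0.png')[120:250,140:310];cv2.imwrite('pics/sidez.png',cv2.resize(t,None,fx=4.5,fy=4.5,interpolation=cv2.INTER_CUBIC))
E
```

```text
top red [218 160  49  52 922] [235.7 190.5] P med [0.556 0.167 0.022] min [0.492 0.069 0.016] max [0.667 0.217 0.094]
panel top 178 [0.49839353 0.12987698 0.09144273] [0.48424667 0.04359071 0.08584401] [0.51039829 0.21081888 0.09858381]
[-0.10211646  0.51165611]
top org [439 133  27  36 261] [450.3 152. ] P med [ 0.71  -0.648  0.048] min [ 0.653 -0.715  0.042] max [ 0.788 -0.62   0.053]
top org [254 161   7  25 126] [257.2 172.2] P med [0.628 0.076 0.076] min [0.585 0.065 0.061] max [0.667 0.087 0.082]
top org [343 167   8  25 136] [346.5 178.6] P med [ 0.603 -0.25   0.076] min [ 0.561 -0.261  0.062] max [ 0.644 -0.24   0.082]
top org [312 177  12   7  28] [317.6 179. ] P med [ 0.609 -0.15   0.038] min [ 0.559 -0.17   0.035] max [ 0.616 -0.091  0.297]
top org [322 192  13   7  31] [327.5 194.6] P med [ 0.552 -0.185  0.037] min [ 0.537 -0.21   0.032] max [ 0.56  -0.166  0.042]
side red [220 186  60  39 574] [259.7 210.4] P med [0.528 0.122 0.065] min [0.489 0.07  0.021] max [0.652 0.221 0.095]
side org [468  35  44  16 412] [484.9  43.4] P med [-0.672 -1.509  0.246] min [-0.768 -1.786  0.243] max [-0.547 -1.359  0.25 ]
side org [355  69  12   9  57] [361.1  72.6] P med [ 0.101 -1.425  0.053] min [ 0.074 -1.488  0.051] max [ 0.139 -1.317  0.057]
side org [415  76  14  18  67] [422.7  83.9] P med [-0.386 -1.684 -0.087] min [-0.405 -1.883 -0.091] max [-0.373 -1.516 -0.083]
side org [235 110  30   8  56] [252.2 114.9] P med [ 0.684 -0.63   0.048] min [ 0.652 -0.704  0.044] max [ 0.787 -0.615  0.051]
side org [250 145  11   6  31] [254.9 147.2] P med [ 0.627 -0.245  0.079] min [ 0.586 -0.259  0.064] max [ 0.644 -0.112  0.148]
side org [227 190  28   7 100] [239.5 193.6] P med [0.625 0.078 0.078] min [0.582 0.066 0.067] max [0.666 0.088 0.082]
```

View pics/topz.png

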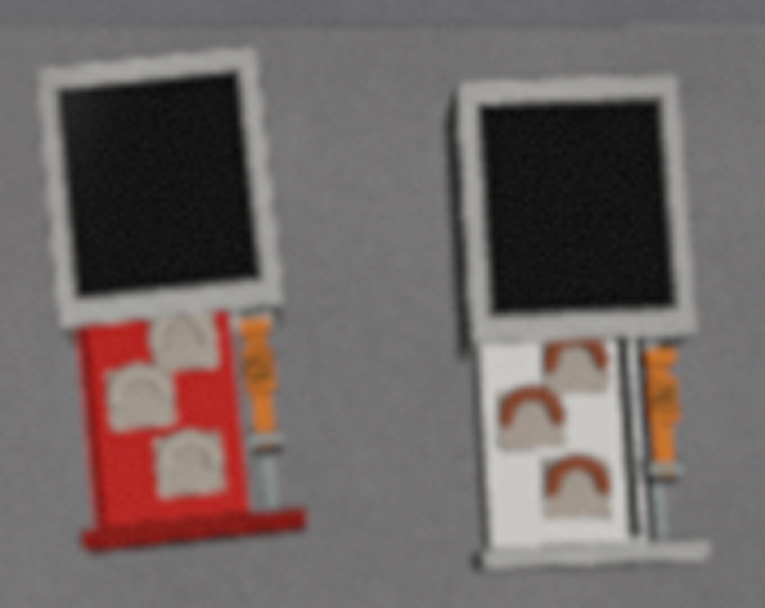

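View pics/sidez.png

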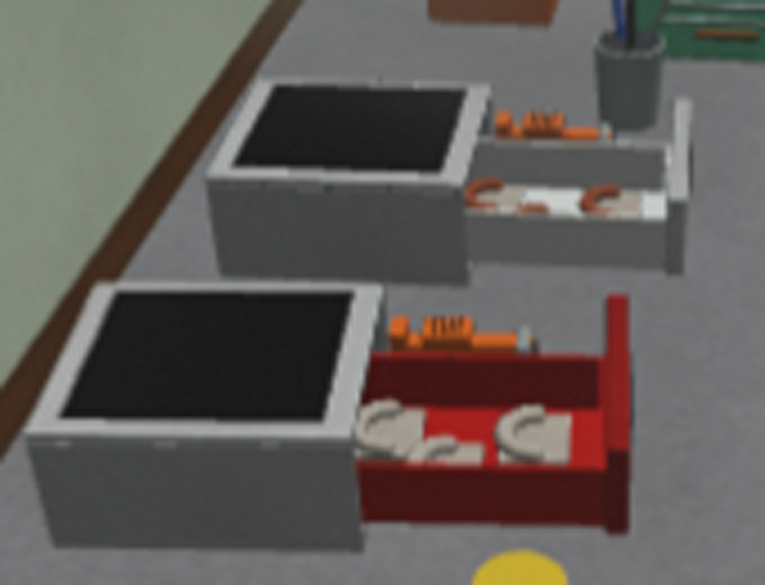

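Emit:
{"op": "send_rows", "data": {"commands": [{"translation": [0, -0.02, 0], "rot": [0, 0, -2], "grip": 0}, {"translation": [0, -0.038, 0], "rot": [0, 0, -3.5], "grip": 0}, {"translation": [0, -0.038, 0], "rot": [0, 0, -3.5], "grip": 0}, {"translation": [0, -0.038, 0], "rot": [0, 0, -3.5], "grip": 0}, {"translation": [0, -0.038, 0], "rot": [0, 0, -3.5], "grip": 0}], "force": 60}}

```text
t: 0.52
eef_pos: [0.436, -0.5189, 0.2479]
tool_rot: [-0.0, 0.912, -0.411, -0.0]
contact_force: [0.7, -0.1, -0.3]
gripper_width: 0.299
```

```bash
cat > goal.py <<'E'
import sys,numpy as np
from station import *
from scipy.spatial.transform import Rotation as R
o=get_obs();w,x,y,z=o['tool_rot'];r=R.from_quat([x,y,z,w]);p=np.array(o['eef_pos'])
g=np.array([float(a) for a in sys.argv[1:4]]);yaw=float(sys.argv[4]) if len(sys.argv)>4 else 5.8
c,s=np.cos(np.radians(yaw)),np.sin(np.radians(yaw))
G=R.from_matrix(np.array([[c,s,0],[s,-c,0],[0,0,-1]]))
print('t',o['t'],'p',p.round(4),'f',np.round(o['contact_force'],1),'gw',round(o['gripper_width'],3),'v',np.abs(o['joint_vel']).max().round(3))
print('tool shift now-axes',r.inv().apply(g-p).round(4),'goal-axes',G.inv().apply(g-p).round(4),'rot',np.degrees((r.inv()*G).as_rotvec()).round(2),'q',np.round(o['q'],2))
E
python3 goal.py .627 .077 .15
python3 -c "import station;print([n for n in dir(station) if n[0]!='_'], getattr(station,'nose_length',None))"
```

```text
t 0.5167 p [ 0.436  -0.5189  0.2479] f [ 0.7 -0.1 -0.3] gw 0.299 v 0.497
tool shift now-axes [-0.3199 -0.5378  0.0982] goal-axes [ 0.2503 -0.5736  0.0979] rot [-3.000e-02  1.000e-02 -5.432e+01] q [ 0.83  0.48 -0.08  1.54  0.04  1.12 -0.1 ]
['PlanningError', 'get_obs', 'hand_in', 'nose_length', 'read_camera'] 0.017
```

Emit:
{"op": "send_rows", "data": {"commands": [{"translation": [0, -0.039, 0], "rot": [0, 0, -3.7], "grip": 0}, {"translation": [0, -0.039, 0], "rot": [0, 0, -3.7], "grip": 0}, {"translation": [0, -0.039, 0], "rot": [0, 0, -3.7], "grip": 0}, {"translation": [0, -0.039, 0], "rot": [0, 0, -3.7], "grip": 0}, {"translation": [0, -0.039, 0], "rot": [0, 0, -3.7], "grip": 0}]}}

```text
t: 0.93
eef_pos: [0.5638, -0.3724, 0.2479]
tool_rot: [-0.0, 0.966, -0.259, -0.0]
contact_force: [-0.3, -0.4, 0.6]
gripper_width: 0.003
```

Emit:
{"op": "send_rows", "data": {"commands": [{"translation": [0, -0.039, 0], "rot": [0, 0, -3.7], "grip": 0}, {"translation": [0, -0.039, 0], "rot": [0, 0, -3.7], "grip": 0}, {"translation": [0, -0.039, 0], "rot": [0, 0, -3.7], "grip": 0}, {"translation": [0, -0.039, 0], "rot": [0, 0, -3.7], "grip": 0}, {"translation": [0, -0.039, 0], "rot": [0, 0, -3.7], "grip": 0}]}}

```text
t: 1.35
eef_pos: [0.6385, -0.1931, 0.2479]
tool_rot: [-0.0, 0.995, -0.1, -0.0]
contact_force: [0.2, -0.8, -0.7]
gripper_width: 0.001
```

```bash
python3 goal.py .627 .077 .15
```

```text
t 1.35 p [ 0.6385 -0.1931  0.2479] f [ 0.2 -0.8 -0.7] gw 0.001 v 0.502
tool shift now-axes [-0.065  -0.2624  0.098 ] goal-axes [ 0.0159 -0.2699  0.0979] rot [-2.000e-02  1.000e-02 -1.729e+01] q [ 0.41  0.48 -0.3   1.56  0.15  1.12 -0.12]
```

Emit:
{"op": "send_rows", "data": {"commands": [{"translation": [-0.004, -0.039, 0], "rot": [0, 0, -3], "grip": 0}, {"translation": [-0.004, -0.039, 0], "rot": [0, 0, -3], "grip": 0}, {"translation": [0, -0.039, 0.01], "rot": [0, 0, -3], "grip": 0}, {"translation": [0, -0.039, 0.01], "rot": [0, 0, -2], "grip": 0}, {"translation": [0, -0.03, 0.01], "rot": [0, 0, 0], "grip": 0}]}}

```text
t: 1.77
eef_pos: [0.6497, -0.0048, 0.218]
tool_rot: [-0.001, 1.0, -0.004, 0.0]
contact_force: [0.3, -0.8, 0.6]
gripper_width: -0.002
```

Emit:
{"op": "send_rows", "data": {"commands": [{"translation": [0, 0, 0.02], "rot": [0, 0, 0], "grip": 0}, {"translation": [0, 0, 0.01], "rot": [0, 0, 0], "grip": 0}, {"translation": [0, 0, 0], "rot": [0, 0, 0], "grip": 0}, {"translation": [0, 0, 0], "rot": [0, 0, 0], "grip": 0}, {"translation": [0, 0, 0], "rot": [0, 0, 0], "grip": 0}]}}

```text
t: 2.18
eef_pos: [0.6504, -0.0114, 0.189]
tool_rot: [0.0, 1.0, -0.008, 0.0]
contact_force: [0.4, 0.1, -0.0]
gripper_width: 0.003
```

```bash
python3 goal.py .627 .077 .12
```

```text
t 2.1833 p [ 0.6504 -0.0114  0.189 ] f [ 0.4  0.1 -0. ] gw 0.003 v 0.01
tool shift now-axes [-0.0248 -0.0881  0.069 ] goal-axes [-0.0143 -0.0903  0.069 ] rot [ 0.04 -0.05 -6.68] q [ 0.19  0.52 -0.37  1.65  0.22  1.01 -0.27]
```

Emit:
{"op": "send_rows", "data": {"commands": [{"translation": [0, 0, 0], "rot": [0, 0, -6.7], "grip": 0}, {"translation": [-0.005, -0.03, 0.02], "rot": [0, 0, 0], "grip": 0}, {"translation": [-0.005, -0.035, 0.02], "rot": [0, 0, 0], "grip": 0}, {"translation": [-0.004, -0.025, 0.01], "rot": [0, 0, 0], "grip": 0}, {"translation": [0, 0, 0], "rot": [0, 0, 0], "grip": 0}]}}

```text
t: 2.6
eef_pos: [0.624, 0.0847, 0.1373]
tool_rot: [-0.002, 0.998, 0.055, -0.001]
contact_force: [-0.5, 1.3, -0.2]
gripper_width: -0.0
```

```bash
python3 goal.py .627 .077 .097
python3 - <<'E'
from station import *
import cv2
c=read_camera('side')
t=c['pixels'][100:230,140:310,::-1];cv2.imwrite('pics/s1.png',cv2.resize(t,None,fx=4.5,fy=4.5,interpolation=cv2.INTER_CUBIC))
c=read_camera('top')
t=c['pixels'][90:225,180:350,::-1];cv2.imwrite('pics/t1.png',cv2.resize(t,None,fx=4.5,fy=4.5,interpolation=cv2.INTER_CUBIC))
E
```

```text
t 2.6 p [0.624  0.0847 0.1373] f [-0.5  1.3 -0.2] gw -0.0 v 0.07
tool shift now-axes [0.0022 0.0082 0.0403] goal-axes [0.0022 0.008  0.0403] rot [-0.23  0.14  0.55] q [ 0.07  0.56 -0.41  1.74  0.27  0.9  -0.34]
```

View pics/s1.png

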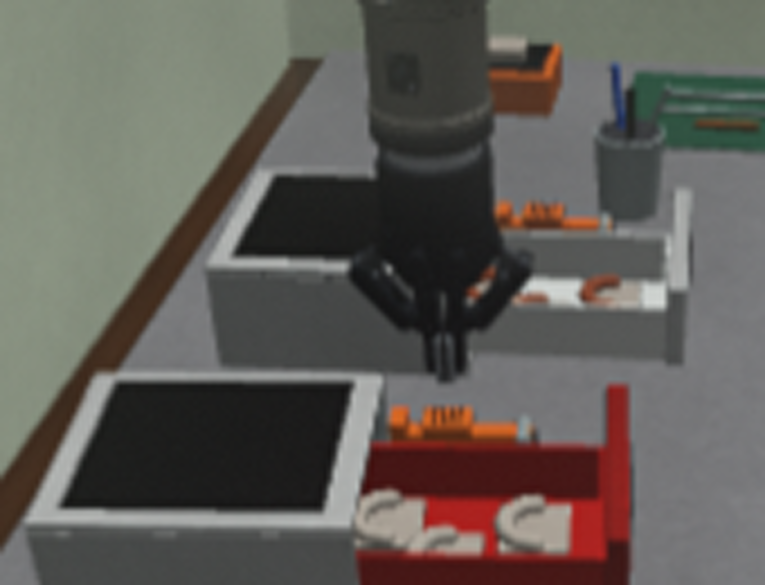

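View pics/t1.png

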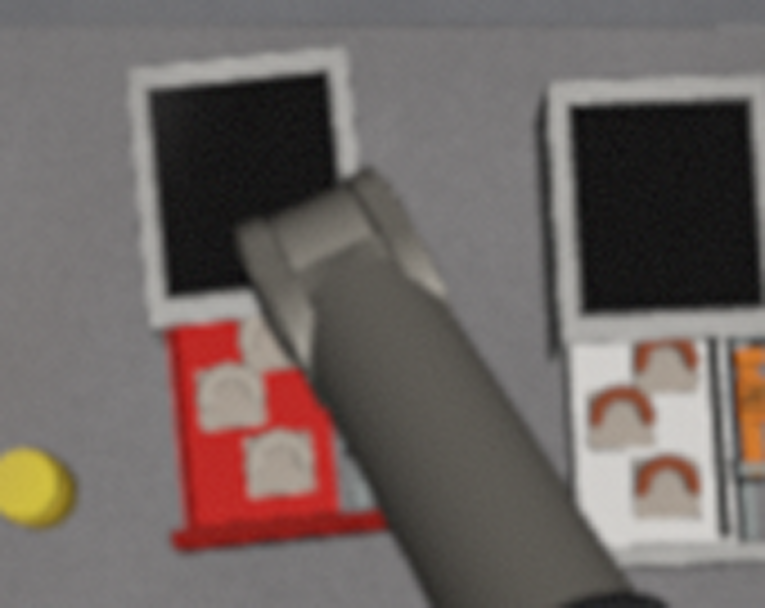

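The side view shows the closed fingertips (445,375 in the crop) right above the ribbed pad (447,420). The top view confirms nothing has shifted. I correct the small offset and go down.

Emit:
{"op": "send_rows", "data": {"commands": [{"translation": [0, 0, 0], "rot": [0, 0, 0], "grip": 0}, {"translation": [0, 0, 0.01], "rot": [0, 0, 0], "grip": 0}, {"translation": [0, 0, 0.01], "rot": [0, 0, 0], "grip": 0}, {"translation": [0, 0, 0], "rot": [0, 0, 0], "grip": 0}, {"translation": [0, 0, 0], "rot": [0, 0, 0], "grip": 0}]}}

```text
t: 3.12
eef_pos: [0.626, 0.0772, 0.1171]
tool_rot: [0.0, 0.999, 0.051, -0.001]
contact_force: [-0.3, 0.8, -1.0]
gripper_width: 0.001
```

```bash
python3 goal.py .627 .077 .097
```

```text
t 3.1167 p [0.626  0.0772 0.1171] f [-0.3  0.8 -1. ] gw 0.001 v 0.015
tool shift now-axes [0.001  0.0003 0.0201] goal-axes [0.001  0.0003 0.0201] rot [0.02 0.12 0.09] q [ 0.07  0.58 -0.4   1.75  0.28  0.87 -0.35]
```

Emit:
{"op": "send_rows", "data": {"commands": [{"translation": [0.001, 0, 0.01], "rot": [0, 0, 0], "grip": 0}, {"translation": [0, 0, 0.008], "rot": [0, 0, 0], "grip": 0}, {"translation": [0, 0, 0.003], "rot": [0, 0, 0], "grip": 0}, {"translation": [0, 0, 0.003], "rot": [0, 0, 0], "grip": 0}, {"translation": [0, 0, 0.002], "rot": [0, 0, 0], "grip": 0}]}}

```text
t: 3.53
eef_pos: [0.6281, 0.0783, 0.0924]
tool_rot: [0.0, 0.999, 0.052, 0.0]
contact_force: [0.5, -0.4, 4.8]
gripper_width: 0.001
```

Emit:
{"op": "send_rows", "data": {"commands": [{"translation": [0, 0, 0.001], "rot": [0, 0, 0], "grip": 0}, {"translation": [0, 0, 0.001], "rot": [0, 0, 0], "grip": 0}, {"translation": [0, 0, 0], "rot": [0, 0, 0], "grip": 0}, {"translation": [0, 0, 0], "rot": [0, 0, 0], "grip": 0}, {"translation": [0, 0, 0], "rot": [0, 0, 0], "grip": 0}]}}

```text
t: 3.95
eef_pos: [0.6282, 0.0783, 0.0907]
tool_rot: [-0.0, 0.999, 0.052, 0.001]
contact_force: [3.4, -0.0, 4.6]
gripper_width: 0.001
```

Emit:
{"op": "send_rows", "data": {"commands": [{"translation": [0, 0, 0.001], "rot": [0, 0, 0], "grip": 0}, {"translation": [0, 0, 0.001], "rot": [0, 0, 0], "grip": 0}, {"translation": [0, 0, 0.001], "rot": [0, 0, 0], "grip": 0}, {"translation": [0, 0, 0], "rot": [0, 0, 0], "grip": 0}, {"translation": [0, 0, 0], "rot": [0, 0, 0], "grip": 0}]}}

```text
t: 4.37
eef_pos: [0.6275, 0.0783, 0.0872]
tool_rot: [0.0, 0.999, 0.052, -0.0]
contact_force: [3.1, -0.9, 3.3]
gripper_width: 0.003
```

Emit:
{"op": "send_rows", "data": {"commands": [{"translation": [0, 0, 0.001], "rot": [0, 0, 0], "grip": 0}, {"translation": [0, 0, 0.001], "rot": [0, 0, 0], "grip": 0}, {"translation": [0, 0, 0], "rot": [0, 0, 0], "grip": 0}, {"translation": [0, 0, 0], "rot": [0, 0, 0], "grip": 0}, {"translation": [0, 0, 0], "rot": [0, 0, 0], "grip": 0}]}}

```text
t: 4.78
eef_pos: [0.6277, 0.0783, 0.0865]
tool_rot: [0.0, 0.999, 0.052, 0.0]
contact_force: [-0.1, -2.2, 13.6]
gripper_width: 0.004
```

Emit:
{"op": "send_rows", "data": {"commands": [{"translation": [0, 0, 0.001], "rot": [0, 0, 0], "grip": 0}, {"translation": [0, 0, 0], "rot": [0, 0, 0], "grip": 0}, {"translation": [0, 0, 0], "rot": [0, 0, 0], "grip": 0}, {"translation": [0, 0, 0], "rot": [0, 0, 0], "grip": 0}, {"translation": [0, 0, 0], "rot": [0, 0, 0], "grip": 0}]}}

```text
t: 5.2
eef_pos: [0.6281, 0.0783, 0.0863]
tool_rot: [0.0, 0.999, 0.052, 0.001]
contact_force: [-0.9, -2.4, 17.8]
gripper_width: 0.001
```

Emit:
{"op": "send_rows", "data": {"commands": [{"translation": [0, 0, -0.02], "rot": [0, 0, 0], "grip": 0}, {"translation": [0, 0, -0.035], "rot": [0, 0, 0], "grip": 0}, {"translation": [0, 0, -0.03], "rot": [0, 0, 0], "grip": 0}, {"translation": [-0.02, -0.007, 0], "rot": [0, 0, 0], "grip": 0}, {"translation": [-0.035, -0.012, 0], "rot": [0, 0, 0], "grip": 0}]}}

```text
t: 5.62
eef_pos: [0.5729, 0.0911, 0.1704]
tool_rot: [-0.0, 0.999, 0.05, 0.002]
contact_force: [-0.1, 0.2, 0.2]
gripper_width: -0.0
```

Emit:
{"op": "send_rows", "data": {"commands": [{"translation": [-0.035, -0.012, 0], "rot": [0, 0, 0], "grip": 0}, {"translation": [-0.035, -0.012, 0], "rot": [0, 0, 0], "grip": 0}, {"translation": [-0.035, -0.012, 0], "rot": [0, 0, 0], "grip": 0}, {"translation": [-0.022, -0.009, 0], "rot": [0, 0, 0], "grip": 0}, {"translation": [0, 0, 0], "rot": [0, 0, 0], "grip": 0}]}}

```text
t: 6.03
eef_pos: [0.4331, 0.1238, 0.168]
tool_rot: [0.001, 0.999, 0.054, -0.003]
contact_force: [-0.7, -0.6, 0.3]
gripper_width: 0.001
```

```bash
python3 goal.py .44 .123 .072
python3 - <<'E'
from station import *
from h import *
c=read_camera('side');np.savez('side2.npz',**c)
t=c['pixels'][120:250,140:310,::-1];cv2.imwrite('pics/s2.png',cv2.resize(t,None,fx=4.5,fy=4.5,interpolation=cv2.INTER_CUBIC))
c=read_camera('top');np.savez('top2.npz',**c)
t=c['pixels'][90:225,180:350,::-1];cv2.imwrite('pics/t2.png',cv2.resize(t,None,fx=4.5,fy=4.5,interpolation=cv2.INTER_CUBIC))
E
```

```text
t 6.0333 p [0.4331 0.1238 0.168 ] f [-0.7 -0.6  0.3] gw 0.001 v 0.098
tool shift now-axes [0.0075 0.0014 0.0959] goal-axes [0.0068 0.0015 0.096 ] rot [0.11 0.39 0.43] q [ 0.03  0.26 -0.51  2.12  0.17  0.81 -0.48]
```

View pics/s2.png

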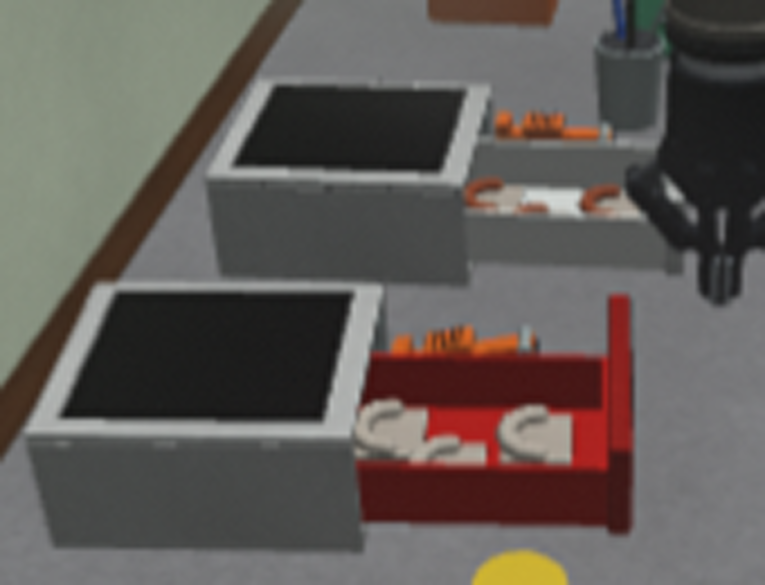

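View pics/t2.png

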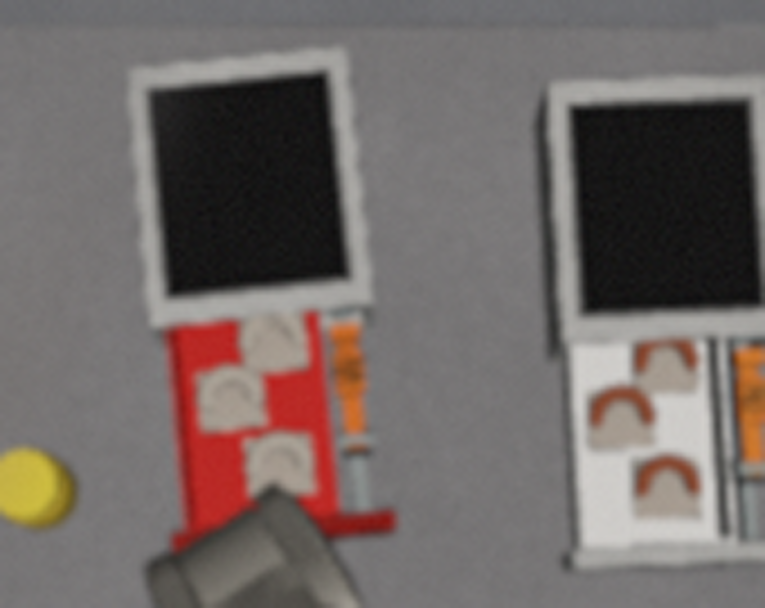

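The side crop shows the red lever sloping down at its cabinet end (400,345), while the white lever is still level. The fingers are in front of the red panel. I go down in front of it.

Emit:
{"op": "send_rows", "data": {"commands": [{"translation": [0, 0, 0.01], "rot": [0, 0, 0], "grip": 0}, {"translation": [0, 0, 0.025], "rot": [0, 0, 0], "grip": 0}, {"translation": [0, 0, 0.03], "rot": [0, 0, 0], "grip": 0}, {"translation": [0, 0, 0.025], "rot": [0, 0, 0], "grip": 0}, {"translation": [0, 0, 0.006], "rot": [0, 0, 0], "grip": 0}]}}

```text
t: 6.55
eef_pos: [0.4381, 0.1219, 0.0691]
tool_rot: [0.001, 0.999, 0.051, -0.003]
contact_force: [-0.0, -1.1, -0.5]
gripper_width: -0.0
```

```bash
python3 goal.py .49 .128 .072
python3 - <<'E'
from station import *
from h import *
c=read_camera('side')
t=c['pixels'][120:250,180:350,::-1];cv2.imwrite('pics/s3.png',cv2.resize(t,None,fx=4.5,fy=4.5,interpolation=cv2.INTER_CUBIC))
E
```

```text
t 6.55 p [0.4381 0.1219 0.0691] f [-0.  -1.1 -0.5] gw -0.0 v 0.086
tool shift now-axes [ 0.0522 -0.0008 -0.0032] goal-axes [ 0.0523 -0.0008 -0.0029] rot [0.05 0.38 0.09] q [-0.04  0.43 -0.43  2.18  0.32  0.59 -0.61]
```

View pics/s3.png

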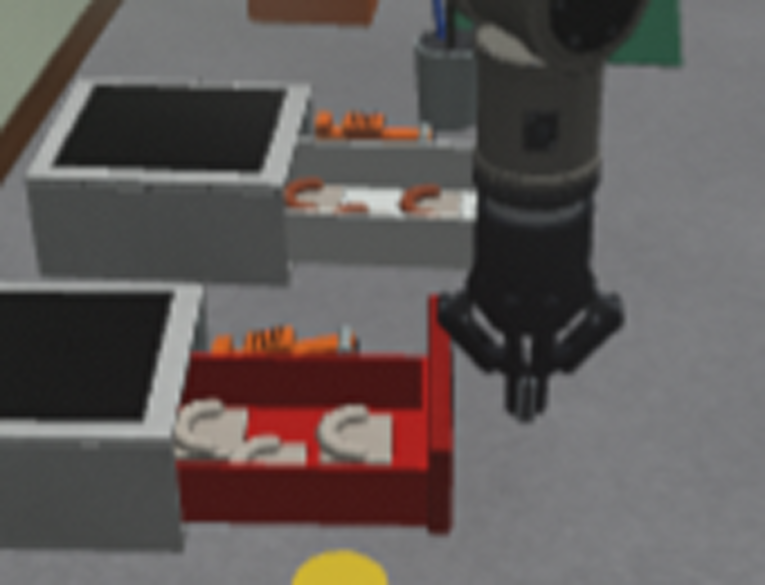

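The side crop shows that the finger knuckles stick out along the jaw axis, reaching the panel's top edge at (445,300). So I raise the tool and turn it 90°, which puts the narrow side against the panel.

Emit:
{"op": "send_rows", "data": {"commands": [{"translation": [0, 0, -0.025], "rot": [0, 0, 0], "grip": 0}, {"translation": [0, 0, -0.03], "rot": [0, 0, 0], "grip": 0}, {"translation": [0, 0, 0], "rot": [0, 0, -7], "grip": 0}, {"translation": [0, 0, 0], "rot": [0, 0, -7], "grip": 0}, {"translation": [0, 0, 0], "rot": [0, 0, -7], "grip": 0}]}}

```text
t: 7.02
eef_pos: [0.4413, 0.1233, 0.1299]
tool_rot: [0.0, 0.972, 0.236, 0.001]
contact_force: [-0.3, -0.4, -0.7]
gripper_width: 0.002
```

```bash
python3 goal.py .44 .123 .124 95.8
```

```text
t 7.0167 p [0.4413 0.1233 0.1299] f [-0.3 -0.4 -0.7] gw 0.002 v 1.298
tool shift now-axes [-0.0013 -0.0003  0.0059] goal-axes [-0.0002 -0.0013  0.0059] rot [  0.13  -0.11 -68.54] q [ 0.08  0.34 -0.57  2.14  0.28  0.73 -0.19]
```

Joint 7 is moving towards zero, so I keep turning this way: 68.5° is left.

Emit:
{"op": "send_rows", "data": {"commands": [{"translation": [0, 0, 0], "rot": [0, 0, -7], "grip": 0}, {"translation": [0, 0, 0], "rot": [0, 0, -7], "grip": 0}, {"translation": [0, 0, 0], "rot": [0, 0, -7], "grip": 0}, {"translation": [0, 0, 0], "rot": [0, 0, -7], "grip": 0}, {"translation": [0, 0, 0], "rot": [0, 0, -7], "grip": 0}]}}

```text
t: 7.43
eef_pos: [0.4409, 0.1231, 0.1293]
tool_rot: [0.0, 0.856, 0.517, 0.001]
contact_force: [-0.1, -0.4, -0.2]
gripper_width: 0.002
```

Emit:
{"op": "send_rows", "data": {"commands": [{"translation": [0, 0, 0], "rot": [0, 0, -7], "grip": 0}, {"translation": [0, 0, 0], "rot": [0, 0, -7], "grip": 0}, {"translation": [0, 0, 0], "rot": [0, 0, -7], "grip": 0}, {"translation": [0, 0, 0], "rot": [0, 0, -7], "grip": 0}, {"translation": [0, 0, 0], "rot": [0, 0, -5], "grip": 0}]}}

```text
t: 7.85
eef_pos: [0.4409, 0.123, 0.1292]
tool_rot: [0.0, 0.674, 0.739, 0.0]
contact_force: [0.6, -0.4, -0.6]
gripper_width: -0.001
```

Emit:
{"op": "send_rows", "data": {"commands": [{"translation": [0, 0, 0], "rot": [0, 0, 0], "grip": 0}, {"translation": [0, 0, 0.015], "rot": [0, 0, 0], "grip": 0}, {"translation": [0, 0, 0.025], "rot": [0, 0, 0], "grip": 0}, {"translation": [0, 0, 0.012], "rot": [0, 0, 0], "grip": 0}, {"translation": [0, 0, 0], "rot": [0, 0, 0], "grip": 0}]}}

```text
t: 8.27
eef_pos: [0.4391, 0.1224, 0.0748]
tool_rot: [-0.001, 0.677, 0.736, -0.001]
contact_force: [0.7, -1.0, -0.2]
gripper_width: -0.001
```

```bash
python3 goal.py .49 .128 .072 95.8
python3 - <<'E'
from station import *
from h import *
c=read_camera('side')
t=c['pixels'][120:250,180:350,::-1];cv2.imwrite('pics/s4.png',cv2.resize(t,None,fx=4.5,fy=4.5,interpolation=cv2.INTER_CUBIC))
E
```

```text
t 8.2667 p [0.4391 0.1224 0.0748] f [ 0.7 -1.  -0.2] gw -0.001 v 0.05
tool shift now-axes [0.0014 0.0512 0.0026] goal-axes [0.0004 0.0512 0.0028] rot [-0.19  0.04 -1.04] q [ 0.22  0.5  -0.75  2.16  0.54  0.68  0.74]
```

View pics/s4.png

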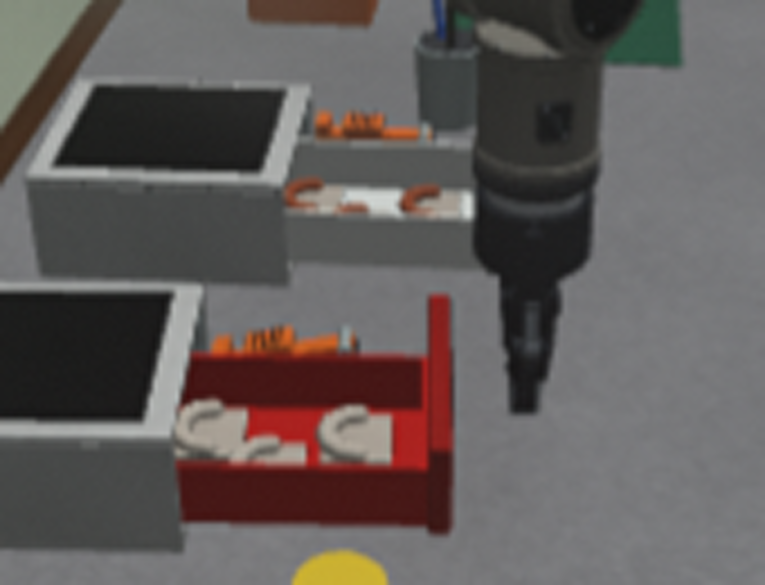

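The narrow side now faces the panel, with a clear gap ((460–510,350) in the crop). I push along tool +y.

Emit:
{"op": "send_rows", "data": {"commands": [{"translation": [0, 0.01, 0], "rot": [0, 0, -1], "grip": 0}, {"translation": [0, 0.012, 0], "rot": [0, 0, 0], "grip": 0}, {"translation": [0, 0.008, 0], "rot": [0, 0, 0], "grip": 0}, {"translation": [0, 0.006, 0], "rot": [0, 0, 0], "grip": 0}, {"translation": [0, 0.006, 0], "rot": [0, 0, 0], "grip": 0}]}}

```text
t: 8.73
eef_pos: [0.4823, 0.1274, 0.0769]
tool_rot: [0.0, 0.67, 0.743, -0.0]
contact_force: [-3.8, 0.8, 1.9]
gripper_width: -0.001
```

Emit:
{"op": "send_rows", "data": {"commands": [{"translation": [0, 0.006, 0], "rot": [0, 0, 0], "grip": 0}, {"translation": [0, 0.006, 0], "rot": [0, 0, 0], "grip": 0}, {"translation": [0, 0.006, 0], "rot": [0, 0, 0], "grip": 0}, {"translation": [0, 0.006, 0], "rot": [0, 0, 0], "grip": 0}, {"translation": [0, 0.006, 0], "rot": [0, 0, 0], "grip": 0}]}}

```text
t: 9.15
eef_pos: [0.5119, 0.1306, 0.0763]
tool_rot: [-0.0, 0.669, 0.743, -0.0]
contact_force: [-2.1, -0.0, 3.1]
gripper_width: -0.0
```

```bash
python3 goal.py .654 .145 .072 95.8
```

```text
t 9.15 p [0.5119 0.1306 0.0763] f [-2.1 -0.   3.1] gw -0.0 v 0.165
tool shift now-axes [-0.0005  0.1428  0.0043] goal-axes [-0.      0.1428  0.0043] rot [-0.01 -0.    0.17] q [ 0.2   0.58 -0.73  2.    0.56  0.76  0.81]
```

The tray slides with about 3 N, so it is unlocked. I keep pushing.

Emit:
{"op": "send_rows", "data": {"commands": [{"translation": [0, 0.009, 0], "rot": [0, 0, 0], "grip": 0}, {"translation": [0, 0.011, 0], "rot": [0, 0, 0], "grip": 0}, {"translation": [0, 0.011, 0], "rot": [0, 0, 0], "grip": 0}, {"translation": [0, 0.011, 0], "rot": [0, 0, 0], "grip": 0}, {"translation": [0, 0.011, 0], "rot": [0, 0, 0], "grip": 0}]}}

```text
t: 9.57
eef_pos: [0.565, 0.1364, 0.0762]
tool_rot: [-0.0, 0.669, 0.743, 0.0]
contact_force: [-3.7, 1.9, 1.4]
gripper_width: -0.003
```

Emit:
{"op": "send_rows", "data": {"commands": [{"translation": [0, 0.011, 0], "rot": [0, 0, 0], "grip": 0}, {"translation": [0, 0.011, 0], "rot": [0, 0, 0], "grip": 0}, {"translation": [0, 0.01, 0], "rot": [0, 0, 0], "grip": 0}, {"translation": [0, 0.008, 0], "rot": [0, 0, 0], "grip": 0}, {"translation": [0, 0.006, 0], "rot": [0, 0, 0], "grip": 0}]}}

```text
t: 9.98
eef_pos: [0.6109, 0.141, 0.0762]
tool_rot: [-0.0, 0.669, 0.743, 0.0]
contact_force: [-4.1, 0.9, 0.7]
gripper_width: 0.002
```

Emit:
{"op": "send_rows", "data": {"commands": [{"translation": [0, 0.005, 0], "rot": [0, 0, 0], "grip": 0}, {"translation": [0, 0.004, 0], "rot": [0, 0, 0], "grip": 0}, {"translation": [0, 0.003, 0], "rot": [0, 0, 0], "grip": 0}, {"translation": [0, 0.003, 0], "rot": [0, 0, 0], "grip": 0}, {"translation": [0, 0.003, 0], "rot": [0, 0, 0], "grip": 0}]}}

```text
t: 10.4
eef_pos: [0.6277, 0.1426, 0.0761]
tool_rot: [-0.0, 0.669, 0.743, -0.0]
contact_force: [-3.0, 1.9, 0.1]
gripper_width: -0.002
```

```bash
python3 goal.py .644 .145 .072 95.8
```

```text
t 10.4 p [0.6277 0.1426 0.0761] f [-3.   1.9  0.1] gw -0.002 v 0.09
tool shift now-axes [0.0007 0.0164 0.0041] goal-axes [0.0007 0.0164 0.0041] rot [-0.03  0.    0.17] q [ 0.16  0.73 -0.69  1.72  0.57  0.9   0.91]
```

Emit:
{"op": "send_rows", "data": {"commands": [{"translation": [0, 0.003, 0], "rot": [0, 0, 0], "grip": 0}, {"translation": [0, 0.003, 0], "rot": [0, 0, 0], "grip": 0}, {"translation": [0, 0.003, 0], "rot": [0, 0, 0], "grip": 0}, {"translation": [0, 0.002, 0], "rot": [0, 0, 0], "grip": 0}, {"translation": [0, 0.002, 0], "rot": [0, 0, 0], "grip": 0}]}}

```text
t: 10.82
eef_pos: [0.641, 0.1438, 0.0763]
tool_rot: [0.0, 0.669, 0.743, -0.0]
contact_force: [-3.1, 1.1, -1.0]
gripper_width: -0.0
```

Emit:
{"op": "send_rows", "data": {"commands": [{"translation": [0, 0.001, 0], "rot": [0, 0, 0], "grip": 0}, {"translation": [0, 0.001, 0], "rot": [0, 0, 0], "grip": 0}, {"translation": [0, 0.001, 0], "rot": [0, 0, 0], "grip": 0}, {"translation": [0, 0, 0], "rot": [0, 0, 0], "grip": 0}, {"translation": [0, 0, 0], "rot": [0, 0, 0], "grip": 0}]}}

```text
t: 11.23
eef_pos: [0.6414, 0.1438, 0.0762]
tool_rot: [-0.001, 0.669, 0.743, -0.002]
contact_force: [-11.0, -0.7, 6.3]
gripper_width: 0.001
```

Emit:
{"op": "send_rows", "data": {"commands": [{"translation": [0, 0.001, 0], "rot": [0, 0, 0], "grip": 0}, {"translation": [0, 0.001, 0], "rot": [0, 0, 0], "grip": 0}, {"translation": [0, 0, 0], "rot": [0, 0, 0], "grip": 0}, {"translation": [0, 0, 0], "rot": [0, 0, 0], "grip": 0}, {"translation": [0, 0, 0], "rot": [0, 0, 0], "grip": 0}]}}

```text
t: 11.65
eef_pos: [0.6414, 0.1438, 0.0763]
tool_rot: [-0.002, 0.669, 0.743, -0.004]
contact_force: [-18.5, -3.2, 12.6]
gripper_width: 0.001
```

Emit:
{"op": "send_rows", "data": {"commands": [{"translation": [0, -0.008, 0], "rot": [0, 0, 0], "grip": 0}, {"translation": [0, -0.025, 0], "rot": [0, 0, 0], "grip": 0}, {"translation": [0, -0.035, 0], "rot": [0, 0, 0], "grip": 0}, {"translation": [0, -0.035, -0.01], "rot": [0, 0, 0], "grip": 0}, {"translation": [0, -0.02, -0.01], "rot": [0, 0, 0], "grip": 0}]}}

```text
t: 12.07
eef_pos: [0.5205, 0.1303, 0.0959]
tool_rot: [0.0, 0.669, 0.743, -0.001]
contact_force: [0.1, 0.3, -0.3]
gripper_width: 0.003
```

Emit:
{"op": "send_rows", "data": {"commands": [{"translation": [0, -0.02, -0.02], "rot": [0, 0, 0], "grip": 0}, {"translation": [0, 0, -0.03], "rot": [0, 0, 0], "grip": 0}, {"translation": [0, 0, -0.02], "rot": [0, 0, 0], "grip": 0}, {"translation": [0, 0, 0], "rot": [0, 0, 0], "grip": 0}, {"translation": [0, 0, 0], "rot": [0, 0, 0], "grip": 0}]}}

```text
t: 12.48
eef_pos: [0.5055, 0.1291, 0.1678]
tool_rot: [0.002, 0.67, 0.742, 0.002]
contact_force: [0.2, 0.1, -1.0]
gripper_width: 0.001
```

```bash
python3 goal.py .644 .145 .072 95.8
python3 - <<'E'
from station import *
from h import *
c=read_camera('side')
cs=c;t=c['pixels'][90:320,140:310,::-1];cv2.imwrite('pics/s5.png',cv2.resize(t,None,fx=2.6,fy=2.6,interpolation=cv2.INTER_CUBIC))
c=read_camera('top')
cv2.imwrite('pics/t5.png',cv2.resize(c['pixels'][80:290,80:420,::-1],None,fx=2.3,fy=2.3,interpolation=cv2.INTER_CUBIC))
h=cv2.cvtColor(cs['pixels'],cv2.COLOR_RGB2HSV).astype(int);H,S,V=h[...,0],h[...,1],h[...,2]
m=((H<4)|(H>174))&(S>170)&(V>50);m[:170]=0;m[250:]=0
ys,xs=np.where(m);P=bydepth(cs,np.c_[xs,ys]);n=np.array([.995,.101,0])
print('red pixels',len(xs),'along-slide from old face',np.percentile((P-[.49,.128,0])@n,[2,20,50,80,98]).round(4))
E
```

```text
t 12.4833 p [0.5055 0.1291 0.1678] f [ 0.2  0.1 -1. ] gw 0.001 v 0.037
tool shift now-axes [0.0017 0.139  0.0965] goal-axes [0.0018 0.1394 0.0958] rot [0.28 0.04 0.07] q [ 0.3   0.45 -0.83  1.96  0.42  0.91  0.93]
red pixels 169 along-slide from old face [0.1637 0.1662 0.1707 0.1751 0.1783]
```

View pics/s5.png

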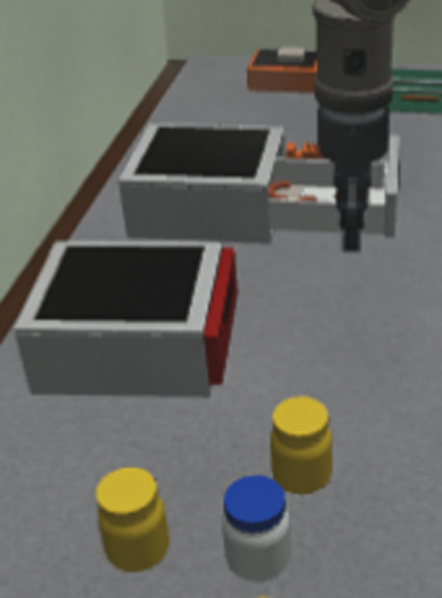

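View pics/t5.png

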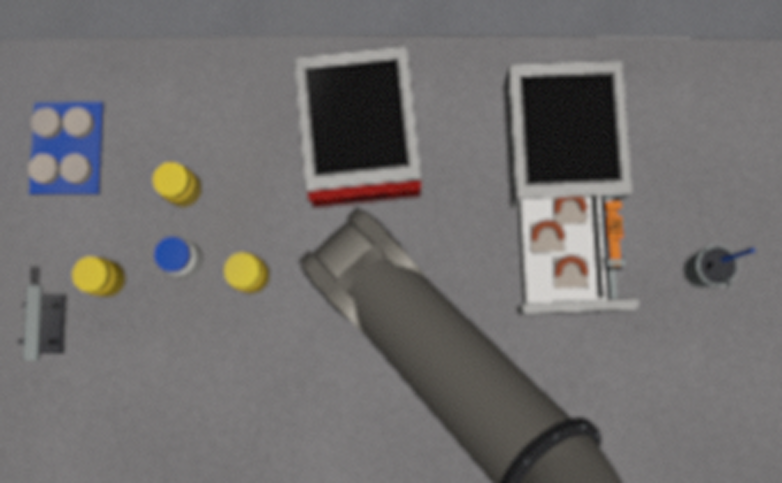

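The red panel sits flush against its cabinet (top crop (365,192)). The white tray is still open with its lever up, and the beaker (715,265) and jar (175,255) stand where they were. The robot is clear, with about 0 N on the tool.

```bash
python3 -c "
from station import *
print(hand_in())"
```

```text
the job is handed in; nothing more can be done
None
```

The red tray is away: I pressed its orange lever down to the stop, then pushed the tray home, and handed the job in after about 12.6 s.

- **Lever:** the fingers met the stop at about 18 N. After I lifted off, the side picture showed the lever still sloping down.
- **Tray:** it slid in with about 3–4 N and came up against a hard stop at about 19 N. The last side picture puts the panel's outer face about 0.164–0.166 m in from where it started (expected 0.165), with no gap visible at the cabinet.
- **Everything else:** in the last pictures the white tray is open with its lever up. The beaker and jar look to be standing where they were, checked by eye only.
- **Robot:** it was clear of everything at hand-in, with about 0 N on the tool.

Before pushing, I saw that the finger knuckles might touch the top edge of the red panel. I raised the tool and turned it 90° so the fingertips pushed on the flat of the panel. No check failed.

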